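# Pile uneven oat-slab ends and lock the carrier over them

## Robot

A 7-joint arm with a two-finger parallel gripper is mounted at the origin on the work surface; the furniture and walls round the work are solid. World frame = base frame: x ahead of the robot, y to its left, z up, the work surface at z = 0. Lengths are in m, angles in rad, forces in N, time in s.
With the tool pointing down it reaches from about 0.425 to 0.875 m from the base axis. Payload 4.7 kg.
Tool frame: the origin (TCP) lies where the fingers leave the gripper's body, on its centre line; the fingertips stand 70 mm ahead of it and the grasp point (between the pads) lies 51 mm ahead of it; z points along the fingers, y is the line along which they close (so a half turn about z gives the same grasp; the last joint's range is limited). The gripper opens to 87 mm and grips with 3 to 60 N. Pads are 19 mm wide; open, the fingers measure 117 mm over their backs; the gripper's body (75 mm by 190 mm) begins 51 mm behind the grasp point.
Start: joints at [1.209, 0.321, -0.07, 1.45, 0.023, 1.371, -0.057], TCP at [0.239, -0.605, 0.292] pointing down, gripper open.
Joint ranges: [-2.86, 2.86], [-0.3, 2.09], [-1.38, 1.24], [0.06, 2.45], [-1.56, 4.7], [0.09, 2.05], [-2.69, 2.69]. Speed limits (rad/s): [2.57, 2.57, 3.14, 3.14, 3.14, 3.14, 3.14].

## Interface

Orientations are given as a rotation vector (axis times angle).
In Python, from bench import ctrl gives the robot as it stands.
- The arm moves only by the tool drive_tool, never from a script. Its argument "motion" is a list of rows, each a list of 3 entries, a list of its own where there are three numbers: the shift along the tool's x, y, z in cm, then the turn, a rotation vector about the tool's x, y, z in degrees, then the opening, from -1 (shut) to 1 (fully open). In form: [[[x, y, z], [ax, ay, az], claw], ...]. A call has 1 to 12 rows; each row shifts and turns the commanded pose from where the row before left it, along the tool's axes as they then stand; what a row does not reach is not made up. A row lasts 1/8 s, in which the tool goes at most 62.5 mm and 10.7 degrees, less where a joint would pass 70% of its speed; a pose out of reach is approached as far as the arm can. A call with a gripper value outside its range is refused whole. The fingers move at their own pace and stop on an object; "force" is the grip in N (left out, the last holds). Time passes only in rows, so rows that do not move let the fingers close. It gives the time, the measured TCP pose, the force, the opening and the grip force at its end, in the units of the state.
- ctrl.get_state(): the state, without advancing time (a new reading comes with each control period).
- ctrl.get_image(name): name is "scene" or "top" or "wrist"; returns the picture (400x640x3 uint8, red, green, blue); there is no depth.
- ctrl.calibration(name): a dict with "K" (3x3 intrinsics, pixels), "origin" and "attitude" of the camera in the world; the wrist camera has in their place "tool_from_camera" (4x4, takes a point from camera to tool coordinates, whose origin is the TCP and whose axes are the flange's). Camera axes: x right, y up, looking along -z (the intrinsics and any distortion apply to the point x, -y, -z); pixel columns grow to the right and rows downward; lengths in m; the calibration is good to about 2 mm. A picture is of the moment at which its call begins: read the wrist's pose just before it. calibration takes no time and is no camera call.
- ctrl.close_job(): hands the job in; it is judged then, once.
The state is a dict: "time": time; "joint_positions": joint angles; "qd": joint speeds; "joint_torque": joint torques, N m; "position": TCP position; "tool_rot": TCP orientation; "ft_force": force on the tool from outside, world axes, zero at the start; "torque": the same for the moment, N m; "grip_width": opening from 0.0 (shut) to 1.0 (fully open); "grip_force": force on a finger pad.
Only numpy, scipy, OpenCV 4.12 (cv2) and the standard library are available. Lean on these libraries where they do the work, as an engineer would, in place of code of your own. Each camera call takes 0.05 s, during which the arm holds its last target. There are 200 camera calls.

## Task

Pile the three uneven oat-slab pieces in the middle of the carrier's round platter: the larger wedge first, flat on its underside; the smaller wedge on it, turned so that its top comes out level; then the arched piece, standing level on both its feet along the smaller wedge. Then set the cover over the pile, fully down on the carrier's flange, turn it either way until its handle bar lines up with the two ears of the flange so that it locks, and let go. Leave the mug, the tape roll and the spice jar as they are.

Things in the scene. Friction and masses are not known exactly. Their poses are not given: they have to be found in the camera images.
- heel_center (a point): Larger wedge of baked oat slab, brown, rough corners, 90 x 54 mm, 0.16 kg, flat side down. Point: its centre, 14 mm above the underside. x: along the length to the thick end (34 mm; thin end 22 mm, middle 28 mm), the top rising that way by 0.13 rad. y: along the 54 mm width, where it is gripped; the long sides are upright and parallel.
- slice_center (a point): Smaller wedge of the same slab, 84 x 50 mm, 0.13 kg, flat side down. Point: its centre, 13.5 mm above the underside. x: along the length to the thick end (32.5 mm; thin end 21.5 mm, middle 27 mm), same slope 0.13 rad, so with its thick end over the larger wedge's thin end its top is level. y: along the 50 mm width, where it is gripped.
- slice_top (a point): Centre of the smaller wedge's sloping top face, 27 mm above its underside; z is square to that face (upright when the top is level), x runs along it to the thick end.
- arch_center (a point): Arched piece of the same slab, a low bridge 82 x 46 mm, 30 mm high, 0.10 kg. x: along the length; y: along the width, where it is gripped. A foot 16 mm long, 14 mm high under each end, 50 mm open between them, slab above 16 mm thick. Laid across a wedge it straddles it instead of standing on its feet. Point: its centre, 15 mm above the soles.
- platter (a point): Middle of the top of the carrier's dark round platter (132 mm across), 24 mm above the table, z up. The carrier is fixed; its place and turn vary. Round the platter a flange, 180 mm across, its top 8 mm above the table. x points through one of the flange's two ears, which stick out to 109 mm from the middle at +x and -x.
- catch (a point): Middle of one of two catches on the platter's rim, 72 mm from the middle at +x and -x, beside the ears; axes as the platter. Each is 6 mm thick, top flush with the platter, underside 18 mm above the table, spans 33 degrees either side of x and reaches 76 mm from the middle, overhanging the flange.
- cover_handle (a point): Middle of the handle bar on the hollow grey cover, 138 mm above the cover's rim. Bar 84 mm long along x, 16 mm wide along y (gripped there), upright sides, 30 mm high from the cover's flat top, which is 122 mm above the rim. Half a turn makes no difference. 0.3 kg.
- cover_rim (a point): Centre of the cover's open lower rim, axes as the handle's. Cover 168 mm across outside, 162 mm inside, 118 mm deep. It stands mouth down; seated, its rim is on the flange 8 mm above the table. Turning it there meets only light friction, with no stop; it is locked when the bar is in line with the ears.
- cover_lug (a point): One of two lugs just inside the cover's rim, at +x and -x, in line with the bar: 30 mm wide, 5 mm high, from 2 mm above the rim, reaching in to 70 mm from the axis. With the bar 55 to 125 degrees from the ears they pass down beside the catches; nearer the ears they stand on them, the rim 22 mm up. Turned into line they lie under the catches.
- mug: Mug, 81 x 113 x 101 mm, a bystander; origin at the centre of its underside.
- tape: Roll of tape lying flat, 104 mm across, 25 mm high, a bystander; origin at the centre of its underside.
- jar: Spice jar standing, 45 mm across, 106 mm high, a bystander; origin at the centre of its underside.

How it is judged:
By the outcome, as a careful person would: the job done as asked, in the order asked, and still so for the second after the job is handed in, with the robot touching nothing.
It also fails if it takes over 72 s, if anything falls off the work surface, if the arm or the gripper's body presses on something with over 40 N, if the wrist force passes 120 N, or if a joint passes its speed limit or range.

## Working session

There is one attempt and no reset: what is moved stays moved. The work goes in short steps, Python scripts to look and compute and a tool call to move; the robot and the scene stay as the last step left them, time stands still between calls to the robot, and variables do not carry over. Pictures are saved under pics/ and viewed, at most 10 in all, crops included, and the job is handed in when it is done.

Besides the shell and the picture viewer there is one more tool, called after "Emit:" as name(argument=value, ...), one argument or row to a line, values as JSON. drive_tool: Moves the arm, as the interface text tells. Its arguments: {"type":"object","properties":{"motion":{"type":"array","items":{"type":"array"}},"force":{"type":"number"}},"required":["motion"]}

```bash
mkdir -p pics; ls; cat > h.py <<'E'
from bench import ctrl
import numpy as np, cv2
from scipy.spatial.transform import Rotation as R
E
python3 - <<'E'
from h import *
s=ctrl.get_state(); print(s)
for n in("scene","top","wrist"):
    c=ctrl.calibration(n); print(n,c)
    im=ctrl.get_image(n); cv2.imwrite(f"pics/{n}0.png",im[...,::-1])
E
```

```text
pics
{'time': 0.0, 'joint_positions': array([ 1.20913673,  0.32181632, -0.07006761,  1.45170293,  0.02260931,
        1.37081138, -0.05690186]), 'qd': array([-0.0003925 , -0.00080965,  0.0014225 ,  0.0012961 , -0.00098435,
        0.00015957, -0.00165338]), 'joint_torque': array([-4.00233339e-04, -4.91292715e+01, -4.04081466e-01, -3.12523162e+01,
       -6.38623768e-02,  4.37653530e-02,  1.90866399e-04]), 'position': array([ 0.23832328, -0.60426336,  0.29115158]), 'tool_rot': array([-3.08444505e+00, -5.86445075e-01,  7.49159750e-04]), 'ft_force': array([-0.56065756,  0.06405068,  0.26013262]), 'torque': array([ 0.04571076,  0.00551803, -0.03438299]), 'grip_force': 0.0, 'grip_width': 1.0014525286177964}
scene {'K': array([[394.2059535 ,   0.        , 320.62457043],
       [  0.        , 394.2059535 , 203.25585043],
       [  0.        ,   0.        ,   1.        ]]), 'origin': array([-0.29869525,  0.51598988,  0.8260789 ]), 'attitude': array([ 0.55897221, -0.94733743, -1.9352311 ])}
top {'K': array([[451.87816353,   0.        , 322.28530697],
       [  0.        , 451.87816353, 200.91042057],
       [  0.        ,   0.        ,   1.        ]]), 'origin': array([0.34524088, 0.01737069, 1.28844917]), 'attitude': array([ 0.13117034, -0.11184684, -1.57111529])}
wrist {'K': array([[302.61192783,   0.        , 323.18822323],
       [  0.        , 302.61192783, 203.84257933],
       [  0.        ,   0.        ,   1.        ]]), 'tool_from_camera': array([[ 1.10206179e-03,  9.61714660e-01,  2.74050541e-01,
         7.49505882e-02],
       [ 9.99999107e-01, -8.52662787e-04, -1.02916237e-03,
         2.80217467e-06],
       [-7.56087842e-04,  2.74051430e-01, -9.61714740e-01,
        -9.20221010e-02],
       [ 0.00000000e+00,  0.00000000e+00,  0.00000000e+00,
         1.00000000e+00]])}
```

View pics/top0.png

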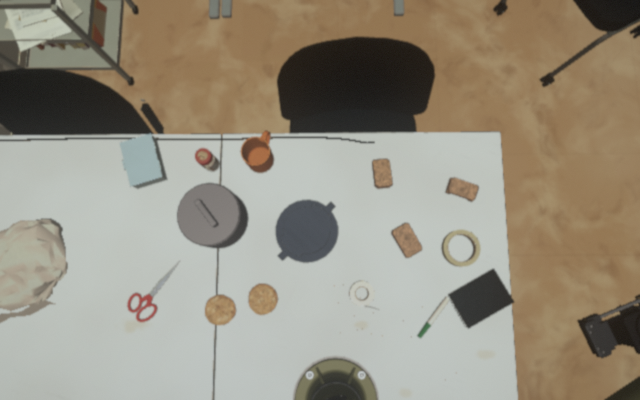

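View pics/scene0.png

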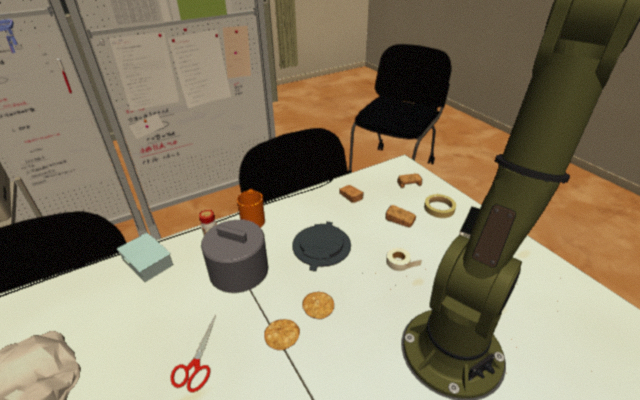

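The top view shows the carrier at (307,231) with ears at (332,206) and (282,256). The cover is at (208,215). The brown pieces are at (382,173), (407,240) and (462,188); the scene view shows an opening under the last one, so it is the arch. The jar, mug and tape are clear of the work.

```bash
cat >> h.py <<'E'
def cam(n,s=None):
    c=ctrl.calibration(n)
    if n!="wrist": return c["K"],np.array(c["origin"]),R.from_rotvec(c["attitude"]).as_matrix()
    T=np.eye(4);T[:3,:3]=R.from_rotvec(s["tool_rot"]).as_matrix();T[:3,3]=s["position"];T=T@c["tool_from_camera"]
    return c["K"],T[:3,3],T[:3,:3]
def ray(C,uv,z):
    K,o,A=C; uv=np.atleast_2d(np.asarray(uv,float))
    d=np.c_[(uv[:,0]-K[0,2])/K[0,0],-(uv[:,1]-K[1,2])/K[1,1],-np.ones(len(uv))]@A.T
    return o+d*((z-o[2])/d[:,2])[:,None]
def proj(C,P):
    K,o,A=C; p=(np.atleast_2d(P)-o)@A; return np.c_[K[0,2]+K[0,0]*p[:,0]/-p[:,2],K[1,2]+K[1,1]*p[:,1]/p[:,2]]
def blobs(m,amin=100):
    m=cv2.morphologyEx(m.astype(np.uint8)*255,cv2.MORPH_CLOSE,np.ones((3,3)))
    return [c for c in cv2.findContours(m,cv2.RETR_EXTERNAL,cv2.CHAIN_APPROX_NONE)[0] if cv2.contourArea(c)>amin]
def yaw(s): M=R.from_rotvec(s["tool_rot"]).as_matrix(); return np.degrees(np.arctan2(M[1,0],M[0,0]))
def rect(P):  # xy points -> centre, sizes, long-axis deg
    (c,(w,h),a)=cv2.minAreaRect((P[:,:2]*1000).astype(np.float32))
    if w<h: w,h,a=h,w,a+90
    return np.round(c,1),round(w,1),round(h,1),round(((a+90)%180)-90,1)
E
python3 - <<'E'
from h import *
im=cv2.imread("pics/top0.png");hsv=cv2.cvtColor(im,cv2.COLOR_BGR2HSV);C=cam("top")
for u,v in [(382,173),(308,231),(208,200),(60,300),(320,150),(460,188)]: print(u,v,hsv[v,u],end=" ")
print()
H,S,V=cv2.split(hsv)
m=(S>70)&((H<25)|(H>170)); m[:140]=0; m[:,510:]=0
for c in blobs(m): 
    print(cv2.boundingRect(c),rect(ray(C,c[:,0],.028)))
m=(V<110)&(S<110); m[:140]=0;m[:,500:]=0; m[340:]=0
for c in blobs(m,800):
    print(cv2.boundingRect(c),rect(ray(C,c[:,0],.012)))
print("car",ray(C,[(307,231)],.024),ray(C,[(333,206)],.008),ray(C,[(282,256)],.008))
print("handle",ray(C,[(197,201),(214,224),(205,212)],.152))
E
```

```text
382 173 [ 15  94 149] 308 231 [108  29  89] 208 200 [ 13  14 127] 60 300 [ 60   7 193] 320 150 [ 56   9 197] 460 188 [ 15  90 141] 
(205, 295, 30, 30) (array([243.4, 313.9]), 79.1, 77.7, -44.7)
(128, 293, 29, 29) (array([254.8, 526.9]), 81.2, 67.9, 44.4)
(249, 284, 28, 30) (array([272.6, 197. ]), 77.9, 74.0, 0.7)
(393, 224, 28, 33) (array([ 431.4, -201.5]), 83.3, 51.1, 29.3)
(447, 179, 31, 21) (array([ 574.8, -362.3]), 79.7, 44.2, 70.6)
(373, 159, 19, 28) (array([ 621.9, -137. ]), 78.6, 46.9, 5.0)
(195, 149, 17, 16) (array([672.8, 375.4]), 47.0, 44.4, 89.7)
(502, 140, 8, 116) (array([ 552.9, -482.7]), 328.4, 19.9, -3.8)
(241, 140, 32, 32) (array([675. , 221.5]), 91.6, 90.3, -0.3)
(449, 269, 51, 59) (array([ 271.8, -401.8]), 147.7, 102.8, -61.4)
(276, 201, 62, 61) (array([459.1,  77.9]), 173.0, 170.2, 89.7)
car [[0.45721546 0.07578169 0.024     ]] [[0.53001773 0.00224066 0.008     ]] [[0.38834523 0.14682763 0.008     ]]
handle [[0.52373987 0.35118129 0.152     ]
 [0.46456115 0.30560211 0.152     ]
 [0.49531433 0.3296199  0.152     ]]
```

Emit:
drive_tool(
  motion=[
    [[4.5,-2.57,0],[0,0,0],1],
    [[4.5,-2.57,0],[0,0,0],1],
    [[4.5,-2.57,0],[0,0,0],1],
    [[4.5,-2.57,0],[0,0,0],1],
    [[4.5,-2.57,0],[0,0,0],1],
    [[4.5,-2.57,0],[0,0,0],1],
    [[4.5,-2.57,0],[0,0,0],1],
    [[4.5,-2.57,0],[0,0,0],1],
    [[4.5,-2.57,0],[0,0,0],1],
    [[0,0,0],[0,0,-7.8],1],
    [[0,0,0],[0,0,0],1],
  ],
)

```text
time: 1.52
position: [0.5304, -0.2404, 0.2918]
tool_rot: [-3.039, -0.795, 0.001]
ft_force: [-0.4, -0.8, -1.1]
grip_width: 1.003
grip_force: 0.0
```

```bash
cat >> h.py <<'E'
def oat(im):
    H,S,V=cv2.split(cv2.cvtColor(im,cv2.COLOR_BGR2HSV)); return (S>65)&((H<25)|(H>170))
def shot(name,cam_="wrist"):
    s=ctrl.get_state(); im=ctrl.get_image(cam_)[...,::-1].copy(); cv2.imwrite(f"pics/{name}.png",im); return s,im,cam(cam_,s)
E
python3 - <<'E'
from h import *
s,im,C=shot("w1"); print(s["time"],s["position"],yaw(s))
for c in blobs(oat(im),600):
    print(cv2.boundingRect(c),rect(ray(C,c[:,0],.0)),rect(ray(C,c[:,0],.028)))
E
```

```text
1.525 [ 0.53041885 -0.24043879  0.29184221] 29.31745135934642
(299, 297, 315, 52) (array([ 436.3, -520.3]), 468.0, 88.8, -60.6) (array([ 447.9, -497.2]), 433.9, 82.3, -60.6)
(474, 252, 33, 60) (array([ 514.6, -524.4]), 96.2, 41.7, 43.4) (array([ 520.6, -501. ]), 89.2, 38.6, 43.4)
(137, 252, 36, 62) (array([ 279.7, -107.5]), 102.4, 45.5, 10.9) (array([ 302.7, -114.5]), 94.9, 42.2, 10.9)
(235, 197, 48, 68) (array([ 423.6, -201.1]), 96.8, 60.7, 29.4) (array([ 436.2, -201.3]), 89.8, 56.2, 29.4)
(393, 162, 68, 69) (array([ 575.2, -372.9]), 93.7, 48.5, 70.1) (array([ 576.7, -360.5]), 86.8, 44.9, 70.1)
(251, 19, 66, 88) (array([ 624.6, -134.4]), 87.1, 54.5, 4.9) (array([ 622.5, -139.4]), 80.7, 50.5, 4.9)
(431, 0, 209, 271) (array([ 698.8, -468.3]), 401.9, 222.9, 45.4) (array([ 691.3, -449. ]), 372.6, 206.6, 45.4)
```

View pics/w1.png

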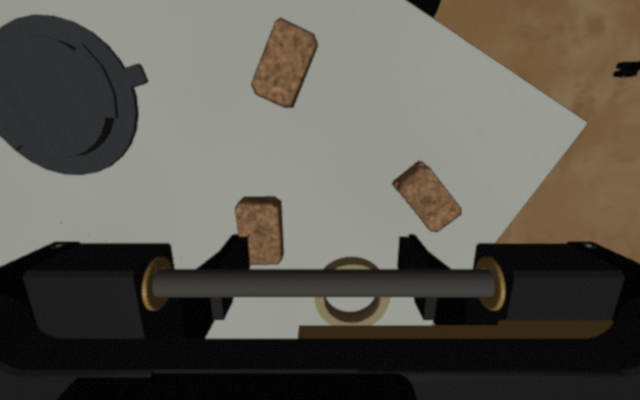

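The wrist view shows the larger wedge at (260,230), the smaller one at (285,62) and the arch at (428,195). I don't yet know which ends are thick, so I'll make one enlarged composite.

```bash
python3 - <<'E'
from h import *
a=cv2.imread("pics/w1.png");b=cv2.imread("pics/scene0.png")
f=lambda im,x,y,w,h:cv2.resize(im[y:y+h,x:x+w],(390,290),interpolation=cv2.INTER_CUBIC)
cv2.imwrite("pics/z1.png",np.vstack([np.hstack([f(a,204,180,120,90),f(a,225,15,120,90)]),np.hstack([f(b,372,194,60,45),f(b,322,172,60,45)])]))
E
```

```text
(no output)
```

View pics/z1.png

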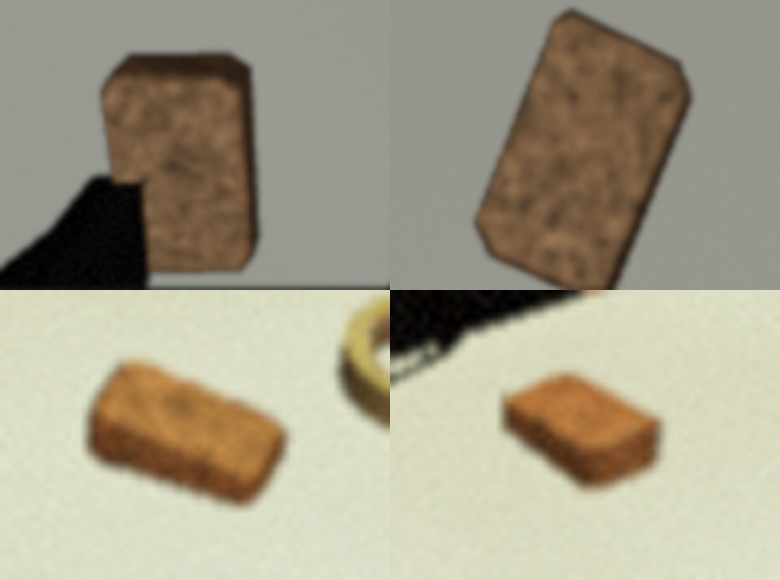

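```bash
python3 - <<'E'
from h import *
S=cam("scene");s=ctrl.get_state();W=cam("wrist",s)
for nm,c,L,w,a,x0,y0,off,cy in [("big",(.436,-.2015),.09,.054,29.4,372,194,0,0),("small",(.6225,-.139),.084,.05,4.9,322,172,390,290)]:
    e=np.array([np.cos(np.radians(a)),np.sin(np.radians(a))]);n=np.array([-e[1],e[0]])
    for sx in(1,-1):
        for sy in (1,-1):
            p=np.array(c)+sx*e*(L/2-.006)+sy*n*w/2
            z=[proj(S,[[*p,h]])[0] for h in(0,.022,.034)]
            print(nm,sx,sy,[np.round((q-[x0,y0])*6.5,0) for q in z])
    p=np.array(c)+e*L/2
    print("wrist end +x",[np.round(proj(W,[[*p,h]])[0],1) for h in(0,.022,.034)])
E
```

```text
big 1 1 [array([ 82., 162.]), array([ 85., 128.]), array([ 87., 109.])]
big 1 -1 [array([122., 103.]), array([126.,  70.]), array([129.,  51.])]
big -1 1 [array([230., 211.]), array([235., 177.]), array([238., 158.])]
big -1 -1 [array([267., 150.]), array([273., 116.]), array([276.,  97.])]
wrist end +x [array([261. , 191.2]), array([257.5, 195.4]), array([255.4, 197.9])]
small 1 1 [array([112., 136.]), array([113., 103.]), array([113.,  85.])]
small 1 -1 [array([183., 105.]), array([185.,  72.]), array([185.,  54.])]
small -1 1 [array([195., 200.]), array([196., 166.]), array([197., 148.])]
small -1 -1 [array([267., 166.]), array([269., 133.]), array([270., 115.])]
wrist end +x [array([299.3,  31.2]), array([297.7,  25.5]), array([296.8,  22.1])]
```

Both cues agree on the larger wedge: its thick end is at +29° (scene side face taller on the left, far face visible in the wrist view). The smaller wedge looks thick toward -x, and I'll check that at hover. Now I'll hover over the larger wedge.

Emit:
drive_tool(
  motion=[
    [[-2.1,-2.67,2.33],[0,0,0],1],
    [[-2.1,-2.67,2.33],[0,0,0],1],
    [[-2.1,-2.67,2.33],[0,0,0],1],
    [[0,0,0],[0,0,0],1],
  ],
)

```text
time: 2.08
position: [0.4323, -0.2018, 0.2201]
tool_rot: [-3.039, -0.787, 0.008]
ft_force: [0.5, -0.6, -0.5]
grip_width: 0.999
grip_force: 0.0
```

```bash
cat >> h.py <<'E'
def go(s,x,y,z,ya):
    M=R.from_rotvec(s["tool_rot"]).as_matrix(); d=np.array([x,y,z])-s["position"]
    t=-(ya-yaw(s)); t=(t+180)%360-180
    print("shift cm",np.round(100*M.T@d,2),"turn z deg",round(t,1))
E
python3 - <<'E'
from h import *
s,im,C=shot("w2"); print(s["time"],s["position"],yaw(s))
y=yaw(s)
for c in blobs(oat(im),1500):
    b=cv2.boundingRect(c)
    for z in (0,.022,.028,.034): print(b,z,rect(ray(C,c[:,0],z)))
E
```

```text
2.075 [ 0.4323394  -0.20184977  0.2201018 ] 29.053373503968643
(297, 302, 322, 45) 0 (array([ 365.6, -422.1]), 387.3, 61.2, -58.4)
(297, 302, 322, 45) 0.022 (array([ 374.9, -404. ]), 359.9, 56.9, -58.4)
(297, 302, 322, 45) 0.028 (array([ 377.5, -399.1]), 352.5, 55.7, -58.4)
(297, 302, 322, 45) 0.034 (array([ 380.1, -394.1]), 345.0, 54.5, -58.4)
(413, 230, 97, 87) 0 (array([ 435.2, -389.7]), 147.4, 55.5, 74.3)
(413, 230, 97, 87) 0.022 (array([ 439.6, -373.9]), 137.0, 51.6, 74.3)
(413, 230, 97, 87) 0.028 (array([ 440.8, -369.6]), 134.1, 50.5, 74.3)
(413, 230, 97, 87) 0.034 (array([ 442. , -365.3]), 131.3, 49.5, 74.3)
(592, 187, 48, 82) 0 (array([ 545. , -507.1]), 97.8, 50.0, 45.3)
(592, 187, 48, 82) 0.022 (array([ 541.7, -483. ]), 90.9, 46.5, 45.3)
(592, 187, 48, 82) 0.028 (array([ 540.8, -476.4]), 89.0, 45.5, 45.3)
(592, 187, 48, 82) 0.034 (array([ 539.9, -469.9]), 87.1, 44.6, 45.3)
(296, 150, 56, 88) 0 (array([ 427.5, -204.4]), 95.4, 57.7, 29.2)
(296, 150, 56, 88) 0.022 (array([ 432.5, -201.7]), 88.7, 53.6, 29.2)
(296, 150, 56, 88) 0.028 (array([ 433.9, -200.9]), 86.9, 52.5, 29.2)
(296, 150, 56, 88) 0.034 (array([ 435.2, -200.2]), 85.0, 51.4, 29.2)
(496, 100, 95, 92) 0 (array([ 580.3, -376.6]), 98.4, 59.0, 70.3)
(496, 100, 95, 92) 0.022 (array([ 574.5, -361.7]), 91.5, 54.8, 70.3)
(496, 100, 95, 92) 0.028 (array([ 572.9, -357.7]), 89.6, 53.7, 70.3)
(496, 100, 95, 92) 0.034 (array([ 571.4, -353.6]), 87.7, 52.5, 70.3)
```

View pics/w2.png

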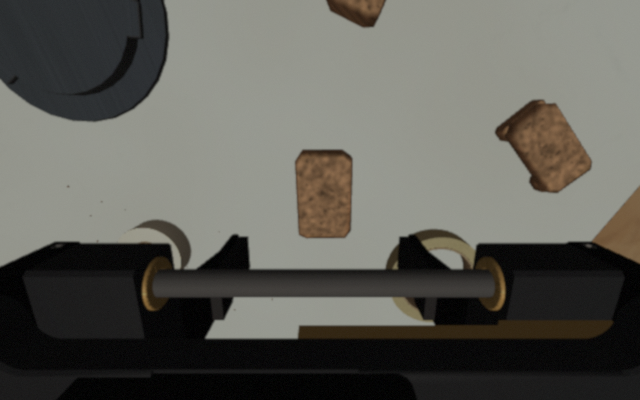

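Larger wedge at rows 150–238, cols 296–352. Its base-to-top length fits thick-end-far best (86 mm against 81 mm), and it is centred under the TCP. Descending to grip.

Emit:
drive_tool(
  motion=[
    [[0,0,5.0],[0,0,0],1],
    [[0,0,5.0],[0,0,0],1],
    [[0,0,3.0],[0,0,0],1],
    [[0,0,1.4],[0,0,0],1],
    [[0,0,0],[0,0,0],1],
    [[0,0,0],[0,0,0],-1],
    [[0,0,0],[0,0,0],-1],
    [[0,0,0],[0,0,0],-1],
    [[0,0,0],[0,0,0],-1],
    [[0,0,0],[0,0,0],-1],
  ],
  force=25,
)

```text
time: 3.38
position: [0.4363, -0.2017, 0.0786]
tool_rot: [-3.039, -0.796, 0.0]
ft_force: [-0.9, 1.2, 3.2]
grip_width: 0.62
grip_force: 25.0
```

Emit:
drive_tool(
  motion=[
    [[0,0,-4],[0,0,0],-1],
    [[0,0,-6],[0,0,0],-1],
    [[3.2,-4.61,0],[0,0,0],-1],
    [[3.2,-4.61,0],[0,0,0],-1],
    [[3.2,-4.61,0],[0,0,0],-1],
    [[3.2,-4.61,0],[0,0,0],-1],
    [[3.2,-4.61,0],[0,0,0],-1],
    [[0,0,0],[0,0,0],-1],
    [[0,0,4],[0,0,0],-1],
    [[0,0,2.8],[0,0,0],-1],
    [[0,0,0],[0,0,0],-1],
  ],
)

```text
time: 4.75
position: [0.4607, 0.0762, 0.1082]
tool_rot: [-3.038, -0.794, 0.009]
ft_force: [-0.0, -0.4, -0.1]
grip_width: 0.62
grip_force: 25.0
```

```bash
python3 - <<'E'
from h import *
s,im,C=shot("w3"); print(s["time"],s["position"],yaw(s),s["ft_force"],s["grip_width"])
E
```

```text
4.75 [0.46074232 0.07622475 0.1081734 ] 29.290460263677367 [-0.0236837  -0.39808494 -0.11228046] 0.6199718221197051
```

View pics/w3.png

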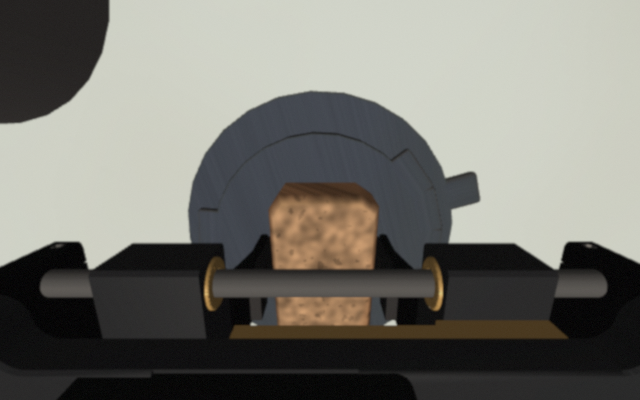

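The piece hangs centred in the fingers, with the flange arc visible (apex (320,92), sides at col 190 and 450). I'll fit the flange circle to get the carrier centre.

```bash
python3 - <<'E'
from h import *
im=cv2.imread("pics/w3.png");s=ctrl.get_state();C=cam("wrist",s)
g=im.max(2)<140; P=[]
for u in range(196,446,6):
    col=np.where(g[60:240,u])[0]
    if len(col): P.append((u,60+col[0]))
P=np.array(P,float); Q=ray(C,P,.008)[:,:2]
from scipy.optimize import least_squares
f=least_squares(lambda p:np.hypot(*(Q-p[:2]).T)-p[2],[.46,.076,.09],loss="soft_l1",f_scale=.001)
print(f.x,np.abs(f.fun).max())
Q2=least_squares(lambda p:np.hypot(*(Q-p[:2]).T)-.09,[.46,.076],loss="soft_l1",f_scale=.001); print(Q2.x)
print("ear tip",ray(C,[(479,187)],.008))
E
```

```text
[0.46178398 0.07918989 0.08895333] 0.00044579669298172586
[0.46074636 0.07859802]
ear tip [[0.53918556 0.00278714 0.008     ]]
```

Emit:
drive_tool(
  motion=[
    [[0.58,-0.2,0],[0,0,0],-1],
    [[0,0,0.4],[0,0,0],-1],
    [[0,0,0.2],[0,0,0],-1],
    [[0,0,0],[0,0,0],-1],
  ],
)

```text
time: 5.3
position: [0.4667, 0.0819, 0.1043]
tool_rot: [3.039, 0.795, -0.0]
ft_force: [-0.6, 0.9, -1.2]
grip_width: 0.615
grip_force: 25.0
```

Emit:
drive_tool(
  motion=[
    [[-0.2,0,0.15],[0,0,0],-1],
    [[0,0,0.1],[0,0,0],-1],
    [[0,0,0],[0,0,0],-1],
  ],
)

```text
time: 5.68
position: [0.465, 0.0809, 0.1027]
tool_rot: [3.039, 0.795, -0.001]
ft_force: [-4.3, -0.8, 7.8]
grip_width: 0.621
grip_force: 25.0
```

Emit:
drive_tool(
  motion=[
    [[0,0,0],[0,0,0],1],
    [[0,0,0],[0,0,0],1],
    [[0,0,0],[0,0,0],1],
    [[0,0,0],[0,0,0],1],
    [[0,0,-3],[0,0,0],1],
    [[0,0,-6],[0,0,0],1],
    [[0,0,-5],[0,0,0],1],
    [[0,0,0],[0,0,0],1],
    [[0,0,0],[0,0,0],1],
  ],
)

```text
time: 6.8
position: [0.4648, 0.0809, 0.2413]
tool_rot: [3.039, 0.795, -0.001]
ft_force: [-0.6, 0.1, -0.1]
grip_width: 1.002
grip_force: 0.0
```

```bash
python3 - <<'E'
from h import *
s,im,C=shot("w4"); print(s["time"],s["position"],yaw(s))
for c in blobs(oat(im),1500):
    b=cv2.boundingRect(c)
    if b[1]<200: print(b,[rect(ray(C,c[:,0],z)) for z in(.024,.046,.052)])
g=(im.max(2)<140); P=[]
for u in range(200,450,6):
    col=np.where(g[40:240,u])[0]
    if len(col): P.append((u,40+col[0]))
Q=ray(C,np.array(P,float),.008)[:,:2]
from scipy.optimize import least_squares
f=least_squares(lambda p:np.hypot(*(Q-p[:2]).T)-.09,[.46,.078],loss="soft_l1",f_scale=.001); print("carrier",f.x,np.median(abs(f.fun)))
go(s,.6205,-.139,.22,5)
E
```

```text
6.8 [0.46476571 0.0808589  0.24131062] 29.326024988982706
(295, 154, 58, 89) [(array([457.2,  76.1]), 96.4, 59.2, 29.4), (array([462.4,  79. ]), 89.5, 55.0, 29.4), (array([463.8,  79.8]), 87.7, 53.9, 29.4)]
(534, 116, 89, 89) [(array([ 621.6, -132.5]), 81.9, 67.4, 6.1), (array([ 615.1, -114.7]), 76.1, 62.6, 6.1), (array([ 613.3, -109.8]), 74.5, 61.3, 6.1)]
carrier [0.45943824 0.07824101] 0.00038375719146201137
shift cm [ 2.81 26.8   2.13] turn z deg 24.3
```

View pics/w4.png

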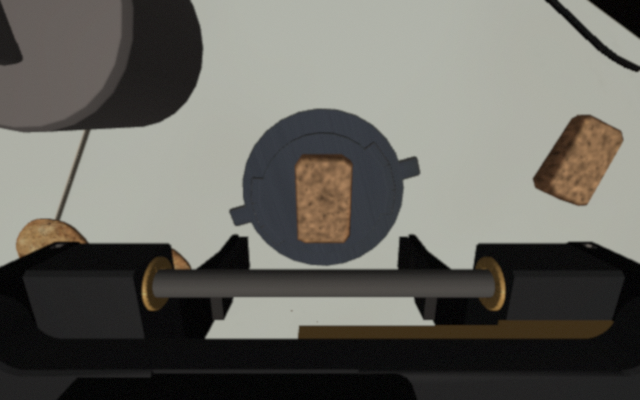

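The larger wedge is at (295–353,154–243), centred in the flange ring (243–404,109–266), about (0.461,0.078). Next, the smaller wedge.

Emit:
drive_tool(
  motion=[
    [[0.56,5.36,0.43],[0,0,0],1],
    [[0.56,5.36,0.43],[0,0,0],1],
    [[0.56,5.36,0.43],[0,0,0],1],
    [[0.56,5.36,0.43],[0,0,0],1],
    [[0.56,5.36,0.43],[0,0,0],1],
    [[0,0,0],[0,0,8.1],1],
    [[0,0,0],[0,0,8.1],1],
    [[0,0,0],[0,0,8.1],1],
    [[0,0,0],[0,0,0],1],
    [[0,0,0],[0,0,0],1],
  ],
)

```text
time: 8.1
position: [0.6204, -0.1386, 0.2191]
tool_rot: [-3.138, -0.142, 0.003]
ft_force: [0.4, -0.2, 0.2]
grip_width: 0.999
grip_force: 0.0
```

```bash
python3 - <<'E'
from h import *
s,im,C=shot("w5"); print(s["time"],s["position"],yaw(s))
for c in blobs(oat(im),1500):
    b=cv2.boundingRect(c)
    if b[1]<200 and 250<b[0]<350: 
        print(b,[rect(ray(C,c[:,0],z)) for z in(.0,.0215,.0325)])
        p=c[:,0]; u0,v0,w,h=b
        # width at rows near each end
        for v in (v0+14,v0+h//2,v0+h-14):
            r=p[abs(p[:,1]-v)<=3,0]; print(v,np.median(r[r<u0+w/2]),np.median(r[r>u0+w/2]))
cv2.imwrite("pics/w5z.png",cv2.resize(im[120:270,230:420],(760,600),interpolation=cv2.INTER_CUBIC))
E
```

```text
8.1 [ 0.62038093 -0.13861199  0.21912109] 5.187755793339613
(298, 149, 51, 87) [(array([ 617.4, -138.5]), 93.8, 53.1, 5.4), (array([ 622.8, -138.1]), 87.3, 49.4, 5.4), (array([ 625.6, -137.9]), 84.0, 47.5, 5.4)]
163 298.0 348.0
192 299.0 347.0
222 299.0 347.0
```

View pics/w5z.png

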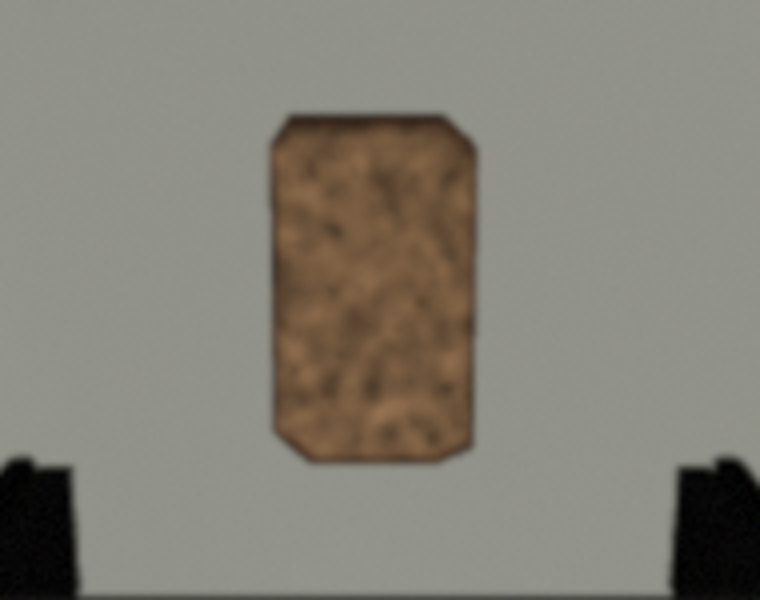

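The close view shows the smaller wedge with a thin dark far face. Triangulating its near top edge across w1 and w5 gives z≈32 mm near and ≈21 mm far, so the thick end is near (tool -x). I'll grip with a +0.46 cm x correction.

Emit:
drive_tool(
  motion=[
    [[0.46,0,4.0],[0,0,0],1],
    [[0,0,6.0],[0,0,0],1],
    [[0,0,3.0],[0,0,0],1],
    [[0,0,1.1],[0,0,0],1],
    [[0,0,0],[0,0,0],1],
    [[0,0,0],[0,0,0],-1],
    [[0,0,0],[0,0,0],-1],
    [[0,0,0],[0,0,0],-1],
    [[0,0,0],[0,0,0],-1],
    [[0,0,0],[0,0,0],-1],
  ],
  force=25,
)

```text
time: 9.4
position: [0.6255, -0.1385, 0.0796]
tool_rot: [3.138, 0.138, 0.0]
ft_force: [-0.4, -0.1, 1.1]
grip_width: 0.572
grip_force: 25.0
```

```bash
python3 - <<'E'
from h import *
s=ctrl.get_state(); print(s["position"],yaw(s),s["grip_width"]*87)
go(s,.461,.0784,.22,29.4)
E
```

```text
[ 0.62548918 -0.13846432  0.07958742] 5.031466659580322 49.78614120253715
shift cm [-14.48 -23.04 -14.05] turn z deg -24.4
```

Emit:
drive_tool(
  motion=[
    [[0,0,-6],[0,0,0],-1],
    [[0,0,-6],[0,0,0],-1],
    [[-3.08,-4.52,0],[0,0,0],-1],
    [[-3.08,-4.52,0],[0,0,0],-1],
    [[-3.08,-4.52,0],[0,0,0],-1],
    [[-3.08,-4.52,0],[0,0,0],-1],
    [[-3.08,-4.52,0],[0,0,0],-1],
    [[0,0,0],[0,0,-8.1],-1],
    [[0,0,0],[0,0,-8.1],-1],
    [[0,0,0],[0,0,-8.2],-1],
    [[0,0,0],[0,7.45,0],-1],
    [[0,0,0],[0,0,0],-1],
  ],
)

```text
time: 10.9
position: [0.4507, 0.072, 0.1988]
tool_rot: [-3.003, -0.786, -0.192]
ft_force: [-0.7, -0.7, -1.4]
grip_width: 0.571
grip_force: 25.0
```

```bash
python3 - <<'E'
from h import *
s,im,C=shot("sc2","scene"); M=R.from_rotvec(s["tool_rot"]).as_matrix(); print(s["time"],s["position"],M.round(3).tolist(),s["grip_width"]*87)
go(s,.452,.0733,.1349,29.4)
p=proj(C,[[.455,.075,.11]])[0].astype(int);x,y=p-[50,38]
cv2.imwrite("pics/sc2z.png",cv2.resize(im[y:y+76,x:x+100],(800,600),interpolation=cv2.INTER_CUBIC))
E
```

```text
10.9 [0.45067757 0.07201828 0.19882669] [[0.865, 0.49, 0.111], [0.486, -0.872, 0.061], [0.127, 0.001, -0.992]] 49.700668159706474
shift cm [-0.64 -0.05  6.36] turn z deg -0.1
```

View pics/sc2z.png

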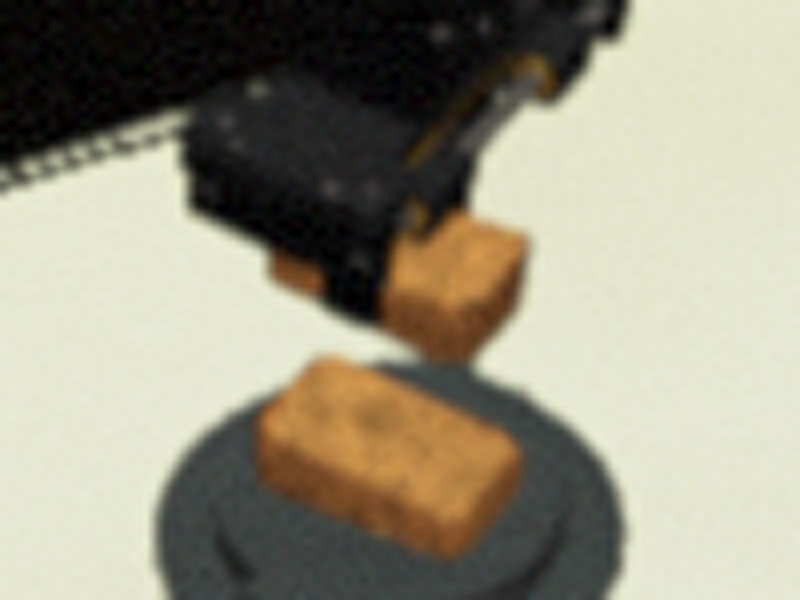

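The scene crop shows the heel's thick end left and the held wedge's thick end right, which is correct. Lowering.

Emit:
drive_tool(
  motion=[
    [[-0.64,-0.05,3.3],[0,0,0],-1],
    [[0,0,3.0],[0,0,0],-1],
    [[0,0,0],[0,0,0],-1],
    [[0,0,0],[0,0,0],-1],
  ],
)

```text
time: 11.45
position: [0.4543, 0.0749, 0.137]
tool_rot: [-3.0, -0.789, -0.196]
ft_force: [0.6, -0.4, -1.4]
grip_width: 0.571
grip_force: 25.0
```

```bash
python3 - <<'E'
from h import *
s=ctrl.get_state(); print(s["position"],s["ft_force"]);go(s,.452,.0733,.1309,29.4)
E
```

```text
[0.45433803 0.0749217  0.13696849] [ 0.61852089 -0.38663546 -1.4343091 ]
shift cm [-0.36  0.03  0.56] turn z deg 0.1
```

Emit:
drive_tool(
  motion=[
    [[-0.36,0,0.3],[0,0,0],-1],
    [[0,0,0.15],[0,0,0],-1],
    [[0,0,0],[0,0,0],-1],
    [[0,0,0.15],[0,0,0],-1],
    [[0,0,0],[0,0,0],-1],
  ],
)

```text
time: 12.08
position: [0.4513, 0.073, 0.1307]
tool_rot: [-3.001, -0.788, -0.195]
ft_force: [-4.2, -1.5, 8.2]
grip_width: 0.574
grip_force: 25.0
```

Emit:
drive_tool(
  motion=[
    [[0,0,0],[0,0,0],1],
    [[0,0,0],[0,0,0],1],
    [[0,0,0],[0,0,0],1],
    [[0,0,0],[0,0,0],1],
    [[0,0,-3],[0,0,0],1],
    [[0,0,-6],[0,0,0],1],
    [[0,0,-3],[0,0,0],1],
    [[0,0,0],[0,-7.45,0],1],
    [[0,0,0],[0,0,0],1],
    [[0,0,0],[0,0,0],1],
  ],
)

```text
time: 13.32
position: [0.4371, 0.0655, 0.2478]
tool_rot: [-3.037, -0.798, 0.0]
ft_force: [0.4, -0.4, -0.6]
grip_width: 0.998
grip_force: 0.0
```

```bash
python3 - <<'E'
from h import *
s,im,C=shot("w6"); print(s["time"],s["position"],yaw(s),s["tool_rot"])
for c in blobs(oat(im),1500):
    b=cv2.boundingRect(c)
    if b[1]<200: print(b,[rect(ray(C,c[:,0],z)) for z in(.024,.079)])
go(s,.574,-.361,.22,70.3)
s2,im2,C=shot("sc3","scene")
p=proj(C,[[.461,.078,.06]])[0].astype(int);x,y=p-[35,30]
a=cv2.resize(im2[y:y+60,x:x+70],(700,600),interpolation=cv2.INTER_CUBIC)[:, :]
b=cv2.resize(im[120:270,250:400],(600,600),interpolation=cv2.INTER_CUBIC)
cv2.imwrite("pics/c6.png",cv2.resize(np.hstack([a,b]),(800,370)))
E
```

```text
13.325 [0.43706461 0.06546587 0.24776143] 29.4498914850859 [-3.03722841e+00 -7.98215566e-01  3.93446917e-04]
(14, 190, 78, 65) [(array([259. , 309.1]), 82.2, 72.1, -51.0), (array([301.4, 273.1]), 67.9, 59.6, -51.0)]
(295, 121, 59, 105) [(array([451.5,  72.7]), 111.1, 59.7, 29.4), (array([460.3,  77.8]), 91.7, 49.3, 29.4)]
shift cm [-9.04 43.87  2.72] turn z deg -40.9
```

View pics/c6.png

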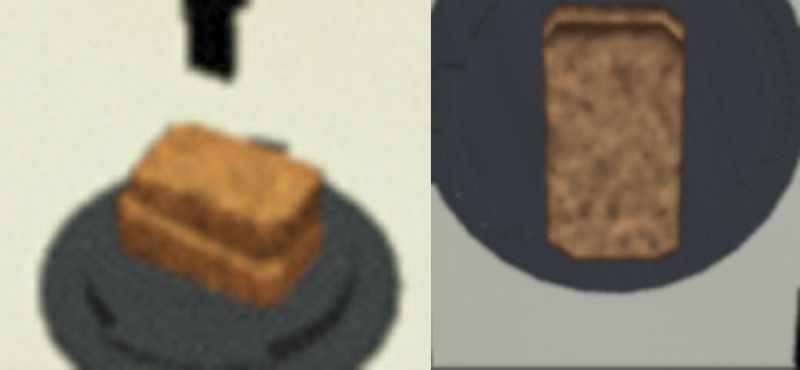

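The stack is good: the smaller wedge sits flush and its top looks level. Its near edge measured 393 mm along the heel axis, against 394 predicted. Now the arch.

Emit:
drive_tool(
  motion=[
    [[-1.13,5.48,0.34],[0,0,0],1],
    [[-1.13,5.48,0.34],[0,0,0],1],
    [[-1.13,5.48,0.34],[0,0,-5.1],1],
    [[0,0,0],[0,0,5.1],1],
    [[-1.13,5.48,0.34],[0,0,0],1],
    [[-1.13,5.48,0.34],[0,0,0],1],
    [[-1.13,5.48,0.34],[0,0,0],1],
    [[-1.13,5.48,0.34],[0,0,0],1],
    [[-1.13,5.48,0.34],[0,0,0],1],
    [[0,0,0],[0,0,-10.2],1],
    [[0,0,0],[0,0,-10.2],1],
    [[0,0,0],[0,0,-10.2],1],
  ],
)

```text
time: 14.92
position: [0.5736, -0.3609, 0.2207]
tool_rot: [-2.715, -1.579, 0.0]
ft_force: [-0.0, 0.5, -0.5]
grip_width: 0.998
grip_force: 0.0
```

Emit:
drive_tool(
  motion=[
    [[0,0,0],[0,0,-10.2],1],
    [[0,0,0],[0,0,0],1],
    [[0,0,0],[0,0,0],1],
  ],
)

```text
time: 15.3
position: [0.5739, -0.3609, 0.2212]
tool_rot: [-2.573, -1.803, 0.0]
ft_force: [-0.1, 0.3, -0.4]
grip_width: 0.999
grip_force: 0.0
```

```bash
python3 - <<'E'
from h import *
s,im,C=shot("w7"); print(s["time"],s["position"],yaw(s),s["tool_rot"])
for c in blobs(oat(im),1500):
    b=cv2.boundingRect(c)
    if b[1]<220:
        print(b)
        for z in(.0,.03):
            r=rect(ray(C,c[:,0],z)); a=np.radians(r[3]);e=np.array([np.cos(a),np.sin(a)]);n=np.array([-e[1],e[0]]);q=1000*s["position"][:2]
            print(z,r,"rel tcp along",np.round([(r[0]-q)@e-r[1]/2,(r[0]-q)@e+r[1]/2]),"across",np.round((r[0]-q)@n,1))
E
```

```text
15.3 [ 0.57387149 -0.36089074  0.22121683] 70.05097569187762 [-2.57253938e+00 -1.80301745e+00  3.16722263e-04]
(121, 191, 113, 124)
0.0 (array([ 381.9, -363.2]), 155.5, 107.8, 21.6) rel tcp along [-257. -102.] across 68.5
0.03 (array([ 402.7, -356.2]), 140.6, 97.5, 21.6) rel tcp along [-228.  -87.] across 67.4
(303, 156, 47, 83)
0.0 (array([ 573.7, -370. ]), 90.8, 49.1, 70.1) rel tcp along [-54.  37.] across -2.9
0.03 (array([ 576.2, -362.4]), 82.1, 44.4, 70.1) rel tcp along [-42.  40.] across -2.7
(473, 0, 167, 276)
0.0 (array([ 818.2, -410.4]), 325.3, 152.0, 86.1) rel tcp along [-195.  130.] across -247.1
0.03 (array([ 797.3, -398.9]), 294.2, 137.5, 86.1) rel tcp along [-170.  124.] across -225.5
```

Emit:
drive_tool(
  motion=[
    [[-0.25,0.27,4.0],[0,0,0],1],
    [[0,0,6.0],[0,0,0],1],
    [[0,0,3.5],[0,0,0],1],
    [[0,0,1.2],[0,0,0],1],
    [[0,0,0],[0,0,0],1],
    [[0,0,0],[0,0,0],-1],
    [[0,0,0],[0,0,0],-1],
    [[0,0,0],[0,0,0],-1],
    [[0,0,0],[0,0,0],-1],
    [[0,0,0],[0,0,0],-1],
  ],
  force=22,
)

```text
time: 16.6
position: [0.5759, -0.3641, 0.0746]
tool_rot: [2.57, 1.807, -0.0]
ft_force: [-1.4, 0.4, 0.8]
grip_width: 0.528
grip_force: 22.0
```

```bash
python3 - <<'E'
from h import *
s=ctrl.get_state(); print(s["position"],yaw(s),s["grip_width"]*87)
go(s,.458,.0766,.236,29.4)
E
```

```text
[ 0.57591804 -0.3640844   0.07455812] 70.23066397735813 45.92970054879001
shift cm [ 37.48 -26.   -16.15] turn z deg 40.8
```

Emit:
drive_tool(
  motion=[
    [[0,0,-4.2],[0,0,0],-1],
    [[0,0,-6],[0,0,0],-1],
    [[0,0,-6],[0,0,0],-1],
    [[4.69,-3.25,0],[0,0,0],-1],
    [[4.69,-3.25,0],[0,0,0],-1],
    [[4.69,-3.25,0],[0,0,0],-1],
    [[4.69,-3.25,0],[0,0,0],-1],
    [[4.69,-3.25,0],[0,0,0],-1],
    [[4.69,-3.25,0],[0,0,0],-1],
    [[4.69,-3.25,0],[0,0,0],-1],
    [[4.69,-3.25,0],[0,0,0],-1],
  ],
)

```text
time: 17.98
position: [0.4572, 0.0787, 0.2363]
tool_rot: [2.569, 1.807, -0.0]
ft_force: [0.2, -0.1, -1.4]
grip_width: 0.526
grip_force: 22.0
```

Emit:
drive_tool(
  motion=[
    [[0,0,0],[0,0,10.2],-1],
    [[0,0,0],[0,0,10.2],-1],
    [[0,0,0],[0,0,10.2],-1],
    [[0,0,0],[0,0,10.2],-1],
    [[0,0,0],[0,0,0],-1],
    [[0,0,4],[0,0,0],-1],
    [[0,0,3],[0,0,0],-1],
    [[0,0,0],[0,0,0],-1],
    [[0,0,0],[0,0,0],-1],
  ],
)

```text
time: 19.1
position: [0.4588, 0.0772, 0.1674]
tool_rot: [3.038, 0.8, 0.002]
ft_force: [-0.2, 0.0, -1.1]
grip_width: 0.531
grip_force: 22.0
```

```bash
python3 - <<'E'
from h import *
s=ctrl.get_state(); print(s["time"],s["position"],yaw(s),s["grip_width"]*87,s["ft_force"],s["tool_rot"])
go(s,.458,.0766,.1536,29.4)
E
```

```text
19.1 [0.45880468 0.07717194 0.16743889] 29.518077653934473 46.230950001118494 [-0.24293033  0.04398737 -1.07869485] [3.03776254e+00 8.00288057e-01 2.15143973e-03]
shift cm [-0.1   0.01  1.38] turn z deg 0.1
```

Emit:
drive_tool(
  motion=[
    [[-0.1,0,0.7],[0,0,0],-1],
    [[0,0,0.4],[0,0,0],-1],
    [[0,0,0.15],[0,0,0],-1],
    [[0,0,0],[0,0,0],-1],
    [[0,0,0.15],[0,0,0],-1],
    [[0,0,0],[0,0,0],-1],
  ],
)

```text
time: 19.85
position: [0.4575, 0.0765, 0.1529]
tool_rot: [3.038, 0.798, 0.0]
ft_force: [-1.1, -0.8, 3.5]
grip_width: 0.524
grip_force: 22.0
```

Emit:
drive_tool(
  motion=[
    [[0,0,0],[0,0,0],1],
    [[0,0,0],[0,0,0],1],
    [[0,0,0],[0,0,0],1],
    [[0,0,0],[0,0,0],1],
    [[0,0,-3],[0,0,0],1],
    [[0,0,-6],[0,0,0],1],
    [[0,0,-5],[0,0,0],1],
    [[0,0,0],[0,0,0],1],
    [[0,0,0],[0,0,0],1],
  ],
)

```text
time: 20.98
position: [0.457, 0.0764, 0.2919]
tool_rot: [3.038, 0.798, -0.001]
ft_force: [-0.9, -0.0, -0.0]
grip_width: 0.997
grip_force: 0.0
```

```bash
python3 - <<'E'
from h import *
s,im,C=shot("w8"); print(s["time"],s["position"],yaw(s))
for c in blobs(oat(im),1500):
    b=cv2.boundingRect(c)
    if b[1]<220: print(b,[rect(ray(C,c[:,0],z)) for z in(.024,.079,.109)])
# scene: outline of pile, tilt of top edges
s2,im2,C2=shot("sc4","scene")
p=proj(C2,[[.46,.078,.07]])[0]
for c in blobs(oat(im2),80):
    if cv2.pointPolygonTest(c,(float(p[0]),float(p[1])),True)>-25: print("scene",cv2.boundingRect(c),cv2.approxPolyDP(c,2,True)[:,0].tolist())
e=np.array([np.cos(np.radians(29.4)),np.sin(np.radians(29.4))]);n=np.array([-e[1],e[0]])
for z in(.109,.079):
    print(z,[proj(C2,[[*(np.array([.458,.0766])+a*.041*e+b*.023*n),z]])[0].round(0).tolist() for a in(1,-1) for b in(1,-1)])
go(s,.495,.329,.36,37.6)
E
```

```text
20.975 [0.45696793 0.07638747 0.29187906] 29.43055501080881
(51, 199, 68, 47) [(array([263.2, 313.5]), 82.2, 61.3, -58.6), (array([302.8, 282.9]), 69.7, 51.9, -58.6), (array([324.4, 266.2]), 62.8, 46.8, -58.6)]
(299, 141, 50, 98) [(array([446.5,  69.8]), 121.7, 59.7, 29.5), (array([458.1,  76.4]), 103.1, 50.6, 29.5), (array([464.4,  80.1]), 93.0, 45.6, 29.5)]
(562, 0, 78, 72) [(array([ 761.6, -106.1]), 120.5, 49.2, 87.5), (array([725. , -72.5]), 102.1, 41.7, 87.5), (array([705. , -54.2]), 92.0, 37.6, 87.5)]
scene (305, 211, 34, 38) [[312, 212], [308, 217], [305, 239], [327, 248], [332, 247], [338, 237], [337, 219], [317, 211]]
0.109 [[306.0, 217.0], [314.0, 208.0], [331.0, 226.0], [338.0, 217.0]]
0.079 [[306.0, 225.0], [314.0, 216.0], [331.0, 234.0], [338.0, 225.0]]
shift cm [ 15.72 -20.13  -6.83] turn z deg -8.2
```

The arch checks out: near edge 397 mm against 396 expected, width 45.6 mm, and scene corners match the level prediction. Now the cover.

Emit:
drive_tool(
  motion=[
    [[3.14,-4.03,-1.37],[0,0,0],1],
    [[3.14,-4.03,-1.37],[0,0,0],1],
    [[3.14,-4.03,-1.37],[0,0,0],1],
    [[3.14,-4.03,-1.37],[0,0,0],1],
    [[3.14,-4.03,-1.37],[0,0,0],1],
    [[0,0,0],[0,0,-8.2],1],
    [[0,0,0],[0,0,0],1],
    [[0,0,0],[0,0,0],1],
  ],
)

```text
time: 22.08
position: [0.4952, 0.3281, 0.3598]
tool_rot: [2.975, 1.008, -0.003]
ft_force: [-0.0, -0.8, -0.8]
grip_width: 1.002
grip_force: 0.0
```

```bash
python3 - <<'E'
from h import *
s,im,C=shot("w9"); print(s["time"],s["position"],yaw(s))
g=cv2.cvtColor(im,cv2.COLOR_BGR2GRAY)
p=proj(C,[[.495,.329,.152],[.495,.329,.122]]);print(p)
u,v=p[0].astype(int)
for dv in range(-70,90,10): print(v+dv,g[v+dv,u-100:u+101:6].tolist())
E
```

```text
22.075 [0.49522628 0.32805133 0.35980796] 37.425429512989304
[[322.00781778 193.15669795]
 [322.07851057 186.64429712]]
123 [169, 169, 169, 170, 168, 169, 170, 169, 169, 85, 105, 117, 116, 116, 115, 114, 113, 113, 112, 112, 111, 110, 109, 87, 100, 166, 167, 167, 168, 169, 169, 169, 170, 169]
133 [169, 168, 169, 170, 170, 169, 169, 125, 110, 117, 117, 116, 117, 116, 116, 115, 114, 114, 112, 112, 111, 110, 109, 107, 106, 88, 145, 167, 168, 168, 169, 168, 169, 168]
143 [169, 169, 169, 169, 169, 168, 92, 118, 118, 117, 118, 119, 117, 116, 116, 116, 114, 113, 113, 113, 111, 110, 109, 109, 107, 106, 105, 122, 168, 168, 169, 168, 169, 169]
153 [170, 169, 169, 170, 169, 111, 119, 118, 118, 119, 118, 117, 117, 117, 117, 102, 95, 83, 113, 112, 112, 111, 109, 109, 107, 106, 105, 102, 142, 167, 169, 169, 169, 169]
163 [169, 168, 169, 168, 169, 100, 119, 119, 118, 118, 118, 118, 117, 116, 117, 101, 114, 98, 112, 113, 112, 110, 111, 109, 107, 106, 105, 105, 73, 169, 168, 169, 170, 169]
173 [169, 168, 168, 169, 164, 120, 118, 119, 118, 118, 118, 118, 118, 118, 117, 100, 114, 94, 115, 113, 111, 111,
[... 1006 characters left out ...]
10, 108, 109, 109, 107, 106, 106, 104, 103, 101, 158, 166, 165, 166, 166, 158, 55, 50, 56]
243 [165, 4, 3, 7, 12, 166, 166, 102, 166, 167, 165, 102, 109, 110, 109, 108, 108, 108, 106, 105, 105, 104, 96, 165, 165, 165, 165, 165, 144, 54, 5, 5, 7, 10]
253 [6, 4, 8, 6, 5, 152, 143, 167, 169, 168, 168, 169, 167, 167, 167, 164, 161, 159, 163, 166, 165, 165, 165, 166, 166, 166, 164, 70, 52, 53, 7, 3, 9, 5]
263 [8, 11, 6, 4, 9, 165, 168, 167, 168, 168, 169, 167, 169, 167, 168, 168, 166, 166, 166, 166, 165, 165, 165, 166, 166, 165, 118, 54, 53, 27, 6, 10, 8, 8]
273 [35, 34, 33, 35, 34, 35, 35, 35, 34, 35, 34, 36, 33, 36, 34, 35, 34, 33, 35, 36, 36, 34, 36, 35, 33, 34, 35, 33, 33, 34, 35, 34, 34, 35]
```

```bash
python3 - <<'E'
from h import *
from scipy.optimize import least_squares
s=ctrl.get_state();C=cam("wrist",s);im=cv2.imread("pics/w9.png");g=cv2.cvtColor(im,cv2.COLOR_BGR2GRAY).astype(float)
L=[];Rr=[]
for v in range(158,222,4):
    r=g[v-1:v+2,302:336].mean(0); 
    l=np.argmin(r[4:16])+4; q=np.argmin(r[16:30])+16; L.append((302+l,v));Rr.append((302+q,v))
print(L[::5],Rr[::5])
A=ray(C,L,.152)*1000;B=ray(C,Rr,.152)*1000
for X in(A,B):
    vx,vy,x,y=cv2.fitLine(X[:,:2].astype(np.float32),cv2.DIST_HUBER,0,.01,.01).ravel(); a=np.degrees(np.arctan2(vy,vx)); print("ang",a%180,x,y)
print("mid,width",(A+B).mean(0)/2,np.linalg.norm((A-B).mean(0)))
print("col",[(v,int(g[v,314:323].mean())) for v in range(144,160)],[(v,int(g[v,314:323].mean())) for v in range(216,236)])
# cover outline
m=blobs((g<140)&(np.arange(400)[:,None]<252),5000)
for c in m:
    c=c[:,0].astype(float); P=[p for p in c if 200<p[0]<445 and p[1]>110 and p[1]<232]
    for side,z in((1,.122),(-1,.122)):
        Q=ray(C,P,z)[:,:2]; f=least_squares(lambda p:np.hypot(*(Q-p[:2]).T)-p[2],[.495,.329,.084],loss="soft_l1",f_scale=.0005); print("circ",f.x,np.median(abs(f.fun)),len(P)); break
E
```

```text
[(np.int64(313), 158), (np.int64(313), 178), (np.int64(314), 198), (np.int64(314), 218)] [(np.int64(327), 158), (np.int64(327), 178), (np.int64(327), 198), (np.int64(327), 218)]
ang 38.236603 490.62415 336.1126
ang 37.687595 499.61417 325.79056
mid,width [498.10762633 333.2520836  152.        ] 13.651612503154531
col [(144, 114), (145, 115), (146, 114), (147, 108), (148, 85), (149, 57), (150, 49), (151, 61), (152, 76), (153, 90), (154, 101), (155, 106), (156, 107), (157, 107), (158, 108), (159, 108)] [(216, 103), (217, 103), (218, 103), (219, 104), (220, 106), (221, 106), (222, 105), (223, 104), (224, 103), (225, 102), (226, 101), (227, 98), (228, 95), (229, 99), (230, 106), (231, 109), (232, 109), (233, 109), (234, 109), (235, 109)]
circ [0.49666925 0.33155416 0.08205788] 0.0003712895827335805 316
```

Emit:
drive_tool(
  motion=[
    [[0.34,-0.17,4.0],[0,0,-0.6],1],
    [[0,0,6.0],[0,0,0],1],
    [[0,0,4.5],[0,0,0],1],
    [[0,0,1.7],[0,0,0],1],
    [[0,0,0],[0,0,0],0],
    [[0,0,0],[0,0,0],-1],
    [[0,0,0],[0,0,0],-1],
    [[0,0,0],[0,0,0],-1],
    [[0,0,0],[0,0,0],-1],
    [[0,0,0],[0,0,0],-1],
    [[0,0,0],[0,0,0],-1],
    [[0,0,0],[0,0,0],-1],
  ],
  force=45,
)

```text
time: 23.62
position: [0.4966, 0.3326, 0.1988]
tool_rot: [2.968, 1.029, -0.0]
ft_force: [-0.4, 0.7, -0.9]
grip_width: 0.182
grip_force: 45.0
```

```bash
python3 - <<'E'
from h import *
from scipy.optimize import least_squares
s=ctrl.get_state(); print(s["time"],s["position"],yaw(s),s["grip_width"]*87,s["ft_force"])
# carrier refined from w4 (pose at that shot)
C=cam("wrist",dict(position=np.array([0.46476571,0.0808589,0.24131062]),tool_rot=R.from_matrix(np.array([[np.cos(a:=np.radians(29.326)),np.sin(a),0],[np.sin(a),-np.cos(a),0],[0,0,-1.]])).as_rotvec()))
im=cv2.imread("pics/w4.png"); H,S,V=cv2.split(cv2.cvtColor(im,cv2.COLOR_BGR2HSV))
m=((V<115)|((S>65)&(V<170)));m[:95]=0;m[268:]=0;m[:,:226]=0;m[:,424:]=0;m[230:,:246]=0;m[230:,398:]=0
c=max(blobs(m,3000),key=cv2.contourArea)[:,0]; Q=ray(C,c,.008)[:,:2]
x=np.array([.46,.078])
f=least_squares(lambda p:np.hypot(*(Q-p[:2]).T)-p[2],[.46,.078,.09],loss="cauchy",f_scale=.0007); x=f.x; print("carrier",x)
d=Q-x[:2];r=np.hypot(*d.T);t=np.degrees(np.arctan2(d[:,1],d[:,0]))
print("ears",r.max(),[(round(np.median(t[k]),1),k.sum(),r[k].max().round(4)) for k in((r>.1)&(t<0),(r>.1)&(t>0))])
go(s,x[0],x[1],.4,38)
E
```

```text
23.625 [0.49657765 0.33258396 0.19881833] 38.2340538344995 15.823361729338076 [-0.43544394  0.7253889  -0.92083084]
carrier [0.46062347 0.07902531 0.08817454]
ears 0.10781464989090697 [(np.float64(-44.0), np.int64(30), np.float64(0.1078)), (np.float64(135.7), np.int64(27), np.float64(0.1078))]
shift cm [-18.52  17.69 -20.12] turn z deg 0.2
```

Emit:
drive_tool(
  motion=[
    [[0,0,-4],[0,0,0],-1],
    [[0,0,-6],[0,0,0],-1],
    [[0,0,-6],[0,0,0],-1],
    [[0,0,0],[0,0,0],-1],
    [[-3.7,3.53,0],[0,0,0],-1],
    [[-3.7,3.53,0],[0,0,0],-1],
    [[-3.7,3.53,0],[0,0,0],-1],
    [[-3.7,3.53,0],[0,0,0],-1],
    [[-3.7,3.53,0],[0,0,0],-1],
    [[0,0,0],[0,0,0],-1],
    [[0,0,0],[0,0,0],-1],
  ],
)

```text
time: 25.0
position: [0.46, 0.0797, 0.3576]
tool_rot: [-2.967, -1.028, 0.003]
ft_force: [0.3, 1.1, -1.8]
grip_width: 0.183
grip_force: 45.0
```

```bash
python3 - <<'E'
from h import *
s=ctrl.get_state(); print(s["time"],s["position"],yaw(s),s["grip_width"]*87,s["ft_force"],s["tool_rot"])
go(s,.4606,.0795,.24,38.2)
s,im,C=shot("sc5","scene"); g=cv2.cvtColor(im,cv2.COLOR_BGR2GRAY)
for c in blobs(oat(im),60):
    b=cv2.boundingRect(c)
    if 280<b[0]<360 and 180<b[1]<270: print(b)
E
```

```text
25.0 [0.45995563 0.07969802 0.35761758] 38.21668239912238 15.904754232634911 [ 0.30465252  1.07391482 -1.84529925] [-2.96742333e+00 -1.02804451e+00  2.76832857e-03]
shift cm [ 0.05  0.07 11.76] turn z deg 0.0
(305, 220, 34, 29)
```

Emit:
drive_tool(
  motion=[
    [[0.05,0.07,4.0],[0,0,0],-1],
    [[0,0,4.0],[0,0,0],-1],
    [[0,0,3.0],[0,0,0],-1],
    [[0,0,1.0],[0,0,0],-1],
    [[0,0,0],[0,0,0],-1],
    [[0,0,0],[0,0,0],-1],
  ],
)

```text
time: 25.8
position: [0.4622, 0.0797, 0.2402]
tool_rot: [2.967, 1.03, 0.003]
ft_force: [0.1, -0.5, -3.2]
grip_width: 0.177
grip_force: 45.0
```

Emit:
drive_tool(
  motion=[
    [[-0.1,-0.08,0.6],[0,0,0],-1],
    [[0,0,0.6],[0,0,0],-1],
    [[0,0,0.6],[0,0,0],-1],
    [[0,0,0.6],[0,0,0],-1],
    [[0,0,0.5],[0,0,0],-1],
    [[0,0,0],[0,0,0],-1],
  ],
)

```text
time: 26.55
position: [0.4598, 0.0792, 0.2094]
tool_rot: [-2.968, -1.029, 0.001]
ft_force: [1.2, -0.3, -3.1]
grip_width: 0.181
grip_force: 45.0
```

Emit:
drive_tool(
  motion=[
    [[0.05,0,0.15],[0,0,0],-1],
    [[0,0,0.1],[0,0,0],-1],
    [[0,0,0],[0,0,0],-1],
  ],
)

```text
time: 26.92
position: [0.4605, 0.0795, 0.2074]
tool_rot: [2.968, 1.029, 0.0]
ft_force: [0.7, 0.3, -2.6]
grip_width: 0.176
grip_force: 45.0
```

Emit:
drive_tool(
  motion=[
    [[0,0,0.1],[0,0,0],-1],
    [[0,0,0.1],[0,0,0],-1],
    [[0,0,0],[0,0,0],-1],
  ],
)

```text
time: 27.3
position: [0.461, 0.0802, 0.2068]
tool_rot: [2.968, 1.029, 0.002]
ft_force: [-2.1, 0.8, 6.6]
grip_width: 0.184
grip_force: 45.0
```

Emit:
drive_tool(
  motion=[
    [[0,0,0],[0,0,-9.8],-1],
    [[0,0,0],[0,0,-9.8],-1],
    [[0,0,0],[0,0,-9.8],-1],
    [[0,0,0],[0,0,-9.8],-1],
    [[0,0,0],[0,0,0],-1],
  ],
)

```text
time: 27.92
position: [0.4614, 0.0791, 0.2067]
tool_rot: [2.448, 1.965, 0.001]
ft_force: [-0.2, -0.8, 6.2]
grip_width: 0.184
grip_force: 45.0
```

Emit:
drive_tool(
  motion=[
    [[0,0,0],[0,0,-9.8],-1],
    [[0,0,0],[0,0,-9.8],-1],
    [[0,0,0],[0,0,-9.8],-1],
    [[0,0,0],[0,0,-9.8],-1],
    [[0,0,0],[0,0,-9.8],-1],
    [[0,0,0],[0,0,-9.4],-1],
    [[0,0,0],[0,0,0],-1],
    [[0,0,0],[0,0,0],-1],
  ],
)

```text
time: 28.92
position: [0.461, 0.0793, 0.2067]
tool_rot: [1.18, 2.91, -0.002]
ft_force: [-4.5, -1.7, 7.7]
grip_width: 0.179
grip_force: 45.0
```

```bash
python3 - <<'E'
from h import *
s=ctrl.get_state(); print(s["time"],s["position"],yaw(s),s["grip_width"]*87,s["ft_force"],s["torque"],s["joint_positions"][6])
E
```

```text
28.925 [0.46096637 0.07934406 0.20672606] 135.85964205596287 15.59619349516941 [-4.50115148 -1.652712    7.74537489] [-0.18407468  0.46418845  0.16904051] 0.5495060419431635
```

Emit:
drive_tool(
  motion=[
    [[0,0,0],[0,0,0],0],
    [[0,0,0],[0,0,0],0],
    [[0,0,0],[0,0,0],0.6],
    [[0,0,0],[0,0,0],0.6],
    [[0,0,-3],[0,0,0],0.6],
    [[0,0,-6],[0,0,0],0.6],
    [[0,0,-6],[0,0,0],1],
    [[0,0,0],[0,0,0],1],
    [[0,0,0],[0,0,0],1],
  ],
)

```text
time: 30.05
position: [0.4602, 0.0794, 0.3549]
tool_rot: [-1.181, -2.911, 0.001]
ft_force: [-0.5, -0.2, -1.0]
grip_width: 0.98
grip_force: 0.0
```

```bash
python3 - <<'E'
from h import *
from scipy.optimize import least_squares
s,im,C=shot("w10"); print(s["time"],s["position"],yaw(s),s["grip_width"]); g=cv2.cvtColor(im,cv2.COLOR_BGR2GRAY).astype(float)
pc=proj(C,[[.461,.079,.160]])[0];print(pc)
e=np.array([np.cos(a:=np.radians(135.8)),np.sin(a)])
L=[];Q=[]
for v in range(int(pc[1])-30,int(pc[1])+32,4):
    r=g[v-1:v+2,302:338].mean(0); L.append((302+4+np.argmin(r[4:16]),v));Q.append((302+16+np.argmin(r[16:30]),v))
for X in(L,Q):
    X=ray(C,X,.160)*1000
    vx,vy,x,y=cv2.fitLine(X[:,:2].astype(np.float32),cv2.DIST_HUBER,0,.01,.01).ravel();print("bar ang",np.degrees(np.arctan2(vy,vx))%180,x,y)
# ears: expected pixels
for k in(1,-1): print("ear tip px",proj(C,[[.4606+k*.107*e[0],.079+k*.107*e[1],.008]])[0])
c=max(blobs((g<140)&(np.arange(400)[:,None]<252),5000),key=cv2.contourArea)[:,0]
print("blob",cv2.boundingRect(c)); t=c[c[:,1]<c[:,1].min()+12]; print("top run", [(v,int(t[t[:,1]==v,0].min()),int(t[t[:,1]==v,0].max())) for v in sorted(set(t[:,1]))])
# height of cover top from scale: fit circle with z seated
P=np.array([p for p in c.astype(float) if pc[1]-60<p[1]<230])
for z in(.130,.144):
    q=ray(C,P,z)[:,:2]; f=least_squares(lambda p:np.hypot(*(q-p[:2]).T)-p[2],[.46,.079,.084],loss="soft_l1",f_scale=.0005);print(z,f.x)
E
```

```text
30.05 [0.46024802 0.07939135 0.354885  ] 135.82540024252566 0.98042530155815
[323.70091013 197.92311625]
bar ang 135.51338 451.52618 77.71832
bar ang 136.01869 462.9092 86.94001
ear tip px [323.51656632  93.42464079]
ear tip px [323.26392988 239.00785353]
blob (427, 0, 213, 252)
top run [(np.int32(0), 427, 434), (np.int32(1), 428, 434), (np.int32(2), 429, 435), (np.int32(3), 429, 436), (np.int32(4), 430, 436), (np.int32(5), 431, 437), (np.int32(6), 431, 438), (np.int32(7), 432, 439), (np.int32(8), 433, 439), (np.int32(9), 434, 440), (np.int32(10), 435, 441), (np.int32(11), 435, 442)]
0.13 [-1951.5605759   1681.23631622  2576.18432426]
0.144 [-682.8198293   588.71288158  901.87158693]
```

```bash
python3 - <<'E'
from h import *
s=ctrl.get_state();C=cam("wrist",s);im=cv2.imread("pics/w10.png");g=cv2.cvtColor(im,cv2.COLOR_BGR2GRAY)
for v in range(86,122,3):
    k=np.where(g[v,260:390]<140)[0]; print(v,(260+k.min(),260+k.max(),len(k)) if len(k) else None)
P=[]
for v in range(92,102,2):
    k=np.where(g[v,290:360]<140)[0]
    if len(k): P.append((290+(k.min()+k.max())/2,v))
Q=ray(C,P,.008).mean(0); print("ear dir",np.degrees(np.arctan2(Q[1]-.079,Q[0]-.4606)),Q)
c=[c for c in blobs((g<140)&(np.arange(400)[:,None]<252),5000)if cv2.pointPolygonTest(c,(323.,190.),False)>=0]
if c:
    from scipy.optimize import least_squares
    c=c[0][:,0].astype(float);print(cv2.boundingRect(c.astype(np.float32))); P=c[(c[:,1]>195)&(c[:,1]<235)]
    q=ray(C,P,.130)[:,:2]; f=least_squares(lambda p:np.hypot(*(q-p[:2]).T)-p[2],[.46,.079,.084],loss="soft_l1",f_scale=.0005);print(f.x)
E
```

```text
86 None
89 None
92 (np.int64(317), np.int64(330), 14)
95 (np.int64(315), np.int64(331), 17)
98 (np.int64(315), np.int64(331), 17)
101 (np.int64(315), np.int64(331), 17)
104 (np.int64(315), np.int64(331), 17)
107 (np.int64(313), np.int64(333), 21)
110 (np.int64(302), np.int64(344), 43)
113 (np.int64(295), np.int64(352), 58)
116 (np.int64(291), np.int64(356), 66)
119 (np.int64(286), np.int64(361), 76)
ear dir 136.4437532457551 [0.38504789 0.15083737 0.008     ]
(247, 92, 154, 160)
[0.46026041 0.0787823  0.08187386]
```

The bar (135.8°) and ears (about 136°) are aligned. The cover stopped at the expected seated height (0.2068 m) and stayed put on release, so I'm handing in.

```bash
python3 -c "
from bench import ctrl
print(ctrl.close_job())"
```

```text
the job is handed in; nothing more can be done
None
```

The three pieces are piled mid-platter as asked, the cover is seated with its bar within about 1° of the ears, and the job was handed in at about 30 s; no verdict came back.

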